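# Slide the reference card into the plate reader and start it

### The job

The yellow reference card parked in the small steel fence has to go into the plate reader: rest the fingertips on its black rubber grip pad, press gently, and slide it along the bench out of the fence and striped end first into the reader's slot until it is fully home and the dock inside is pushed right back. Touch the card only on its rubber pad, do not ram it into the reader, and leave the other things on the bench alone. Then press the reader's green button right down and let it come up again.

Things in the scene. Friction and masses are not known exactly. Their poses are not given: they have to be found in the camera images.
- card: Yellow rigid card flat on the bench, 160 mm (its x) by 100 mm (y), 4 mm thick, 100 to 160 g. Origin: centre of its underside. +x is the end with four grey stripes, which goes into the slot. Slippery underside (friction about 0.12). Too wide and thin to grasp. Touched anywhere but on the rubber pad (top or edges) it takes at most 2 N.
- rest: Fixed low U-shaped steel fence round the pad end of the parked card, walls 6 mm thick and high, open to its +x, no floor. Origin on the bench at the parked card's centre, axes as the card's. Inner faces: back x = -83 mm, sides y = +-53 mm (x -89 to -45 mm). The card must slide 45 mm along the fence's +x to be clear of it before it can turn.
- reader: Fixed plate reader, 220 mm wide, 250 mm deep; pale blue front part 45 mm high, grey rear part 110 mm high from x = 100 mm. Origin on the bench, middle of the slot's mouth; +x points into the slot. Slot at bench level, no floor, 103 mm wide (y +-51.5 mm), 14 mm high. Low steel lead-in blades (8 mm high) flare from the mouth to y = +-67 mm at x = -38 mm.
- dock (a joint): Sliding aluminium dock block inside the slot, its face 68 mm inside the mouth at 0. The entering card pushes it back with about 4 N of steady resistance to its hard stop at 0.012 (m), where the card is fully home; it stays where it is left. An orange flag on it sticks up through the dark groove in the pale blue top and moves with it.
- start (a joint): Green round push button, 28 mm wide, facing up on the pale blue top of the reader. 0 = up, 0.006 (m) = fully down, springs back; fully down takes 5 N.
- start_top (a point): Centre of the top face of the green button when up, 63 mm above the bench, 45 mm behind the mouth, 82 mm to the reader's +y.
- spare_card: Blue spare card with coloured stripes, same size, loose; leave alone.
- amber_bottle: Amber glass bottle, 64 mm wide, 150 mm high, loose; origin at the centre of its foot; leave alone.
- beaker: Glass beaker, 66 mm wide, 85 mm high, loose; leave alone.
- cap_cup: Small green plastic cup, 40 mm wide, 30 mm high, loose; leave alone.
- wood_tongs: Wooden tongs, 150 mm long, loose; leave alone.
- knob_foot: Black levelling foot, 48 mm wide, 36 mm high, loose; leave alone.
- cork_ring: Cork flask ring, 90 mm wide, 25 mm high, loose; leave alone.
- home (a point): Where the card's origin lies when fully home: at the reader's origin (80 mm of the card inside), axes as the reader's; the card's +x then points along the reader's +x. The card may push the reader with at most 15 N.
- pad_base (a point): Point in the card's top face (4 mm up) under the middle of its black rubber grip pad, 49 mm behind the card's origin. Pad 50 mm (card's x) by 80 mm (y); its top stands 2 to 9 mm above this point, varies, told by no pose: feel for it at 5 mm/s. It hardly gives; friction about 1; 8 to 13 N does the whole drag, over 20 N spoils it. Two tips 40 mm apart turn the card, one point hardly does.

How it is judged:
On the way, in this order (a step that is already met when the one before it is completed fails the run):
1. the card is fully home in the slot and the dock is pushed back (value of joint dock above 0.0105 m and x of card in the frame of reader above -0.003 m and angle between the x axis of card and the x axis of reader, either way round below 0.06 rad), for 0.2 s.
2. the green button is pressed right down (value of joint start above 0.005 m), for 0.05 s.
At the end, for the whole second after the job is handed in: The card lies flat and at rest in the slot within 3 mm of fully home and within 0.06 rad of the slot's direction, the dock is pushed back at least 10.5 of its 12 mm, and the green button, having been pressed at least 5 of its 6 mm after the card was home, is up again (all of step 1 and height (world z) of card below 0.003 m and linear speed of card below 0.01 m/s and value of joint start below 0.0015 m); the robot touches nothing.
It fails at once if the rubber pad is pressed with more than 20 N (contact force between the fingers and rubber_pad above 20 N).
It fails at once if the fingers or arm touch the card anywhere but on its rubber pad (over 2 N) (contact force between any of the fingers, the arm and card_plate above 2 N).
It fails at once if the card is rammed into the reader (over 15 N) (contact force between card and reader above 15 N).
It fails at once if another thing on the bench is disturbed (moved over 15 mm) (distance of any of spare_card, amber_bottle, beaker, cap_cup, wood_tongs, knob_foot, cork_ring from where it was at the start of the episode above 0.015 m).
It also fails if it takes over 72 s, if anything falls off the work surface, if the arm or the gripper's body presses on something with over 40 N, if the wrist force passes 120 N, or if a joint passes its speed limit or range.

### The arm

A 7-joint arm with a two-finger parallel gripper is mounted at the origin on the work surface. World frame = base frame: x ahead of the robot, y to its left, z up, the work surface at z = 0. Lengths are in m, angles in rad, forces in N, time in s.
With the tool pointing down it reaches from about 0.425 to 0.95 m from the base axis. Payload 4.7 kg.
Tool frame: the origin (TCP) lies at the very end of the fingers, on their centre line; the grasp point (between the pads) lies 19 mm behind it; z points along the fingers, y is the direction in which the jaws open and shut (so a half turn about z gives the same grasp; the last joint's range is limited). The gripper opens to 85 mm and grips with 20 to 120 N. Pads are 22 mm wide; open, the fingers measure 114 mm over their backs; the gripper's body (76 mm by 85 mm) begins 54 mm behind the grasp point. The pads swing forward as they close: fully open they stand 13 mm farther back than shut.
Start: joints at [1.23, 0.469, -0.049, 1.532, 0.024, 1.141, -0.082], TCP at [0.207, -0.642, 0.231] pointing down, gripper open.
Joint ranges: [-2.59, 2.59], [-0.33, 1.99], [-1.39, 1.29], [0.1, 2.45], [-1.04, 4.18], [0.21, 1.99], [-2.66, 2.66]. Speed limits (rad/s): [2.57, 2.57, 3.14, 3.14, 3.14, 3.14, 3.14].

### API

Orientations are given as a rotation vector (axis times angle).
In Python, from cell import bot gives the robot as it stands.
- The arm moves only by the shell command python3 -m crank 'ROWS' [FORCE]. ROWS is a JSON object of lists of equal length, an entry for each row: "translation": the shift along the world's x, y, z in m, a list of three; "roll": the turn about the world's z in degrees; "fingers": the finger opening in m, from 0 to 0.0854. A call has 1 to 8 rows; each row shifts and turns the commanded pose from where the row before left it; what a row does not reach is not made up. A row lasts 1/8 s, in which the tool goes at most 62.5 mm and 10.7 degrees, less where a joint would pass 70% of its speed; a pose out of reach is approached as far as the arm can. A call with a gripper value outside its range is refused whole. The fingers move at their own pace and stop on an object; FORCE is the grip in N (left out, the last holds). Time passes only in rows, so rows that do not move let the fingers close. It gives the time, the measured TCP pose, the force and the opening at its end, in the units of the state.
- bot.get_state(): the state, without advancing time (a new reading comes with each control period).
- bot.grab_frame(name): name is "scene" or "top"; returns a dict with "image" (400x640x3 uint8, blue, green, red), "vfov" (degrees; the focal length in pixels is half the picture's height over the tangent of half this angle, whatever the lens; pixels are square), "cx", "cy" (the principal point, pixels), "D" ([k1, k2, p1, p2, k3] as OpenCV has them; the pictures are not rectified), "R" (3x3) and "t" (3): a world point X has camera coordinates R X + t. Camera axes: x right, y down, z forward; pixel columns grow to the right and rows downward; lengths in m; the calibration is good to about 2 mm. A picture is of the moment at which its call begins. There is no depth.
- bot.job_done(): hands the job in, once; it reports no verdict.
The state is a dict: "time_s": time; "joint_positions": joint angles; "qvel": joint speeds; "joint_efforts": joint torques, N m; "eef_pos": TCP position; "orientation": TCP orientation; "force": force on the tool from outside, world axes, zero at the start; "wrist_torque": the same for the moment, N m; "width": finger opening in m.
Only numpy, scipy, OpenCV 4.12 (cv2) and the standard library are available. Lean on these libraries where they do the work, as an engineer would, in place of code of your own. Each camera call takes 0.05 s, during which the arm holds its last target.

## Working session

There is one attempt and no reset: what is moved stays moved. The work goes in short steps, Python scripts to look and compute and a shell command to move; the robot and the scene stay as the last step left them, time stands still between calls to the robot, and variables do not carry over. Pictures are saved under pics/ and viewed, and the job is handed in when it is done.

```bash
ls; mkdir -p pics
python3 - <<'E'
from cell import bot
import cv2
s=bot.get_state(); print(s)
for n in("scene","top"):
    f=bot.grab_frame(n); cv2.imwrite(f"pics/{n}0.png",f["image"]); print(n,{k:v for k,v in f.items() if k!="image"})
E
```

```text
pics
{'time_s': 0.0, 'joint_positions': array([ 1.23012824,  0.4694691 , -0.04857045,  1.53372844,  0.02412417,
        1.14099956, -0.08229926]), 'qvel': array([-0.00139675,  0.00214783,  0.00048821,  0.001042  ,  0.00118157,
       -0.0006635 ,  0.00070869]), 'joint_efforts': array([-1.71235747e-04, -5.10302746e+01, -4.66635427e-02, -2.37715334e+01,
        1.06618681e-02,  7.49736442e-03, -3.50646786e-06]), 'eef_pos': array([ 0.20685494, -0.64189092,  0.2302281 ]), 'orientation': array([-3.10154450e+00, -4.87469871e-01,  6.59267794e-04]), 'force': array([ 0.1281992 ,  0.36301807, -0.7793919 ]), 'wrist_torque': array([-0.03943007, -0.02407033,  0.00154708]), 'width': 0.08547339120827833}
scene {'vfov': 57.163657213867964, 'cx': 324.5407817209667, 'cy': 201.70237221342694, 'D': array([-0.03906427,  0.        ,  0.        ,  0.        ,  0.        ]), 'R': array([[ 0.17794327,  0.98393809, -0.0142136 ],
       [ 0.85312322, -0.16145211, -0.49609877],
       [-0.49042529,  0.07615148, -0.86814975]]), 't': array([-0.17195429, -0.38852711,  1.15458068])}
top {'vfov': 51.85315790414322, 'cx': 316.90627904935707, 'cy': 196.1691736094441, 'D': array([-0.04725318,  0.        ,  0.        ,  0.        ,  0.        ]), 'R': array([[ 2.48671715e-02, -9.99688551e-01,  2.10333570e-03],
       [-9.96411272e-01, -2.49558229e-02, -8.08812961e-02],
       [ 8.09085962e-02, -8.44983422e-05, -9.96721522e-01]]), 't': array([0.06231811, 0.53729196, 0.99458392])}
```

View pics/scene0.png

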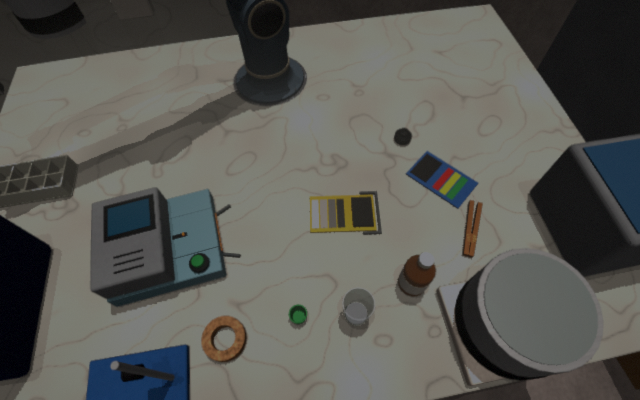

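View pics/top0.png

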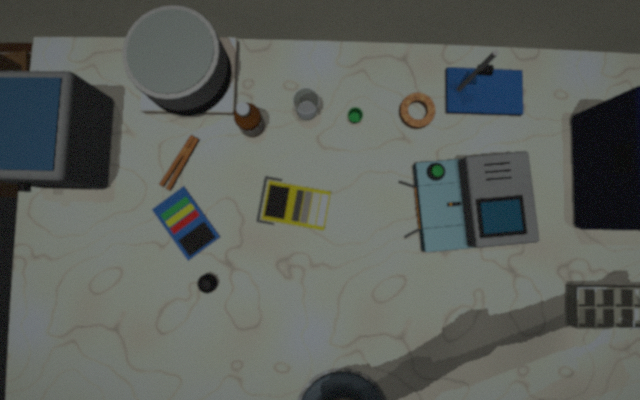

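The top view shows the card at about (295,205) with its stripes pointing right, towards the reader. The mouth edge of the reader is near u≈415, the green button at (436,171), and the arm is out of view.

```bash
cat > h.py <<'E'
import cv2, numpy as np
from cell import bot
def K(f):
    F=f["image"].shape[0]/2/np.tan(np.radians(f["vfov"])/2)
    return np.array([[F,0,f["cx"]],[0,F,f["cy"]],[0,0,1.]])
def ray(f,p):
    p=np.asarray(p,float).reshape(-1,1,2)
    n=cv2.undistortPoints(p,K(f),f["D"]).reshape(-1,2)
    d=np.c_[n,np.ones(len(n))]@f["R"]; o=-f["R"].T@f["t"]
    return o,d
def onz(f,p,z):
    o,d=ray(f,p); s=(z-o[2])/d[:,2]; return o+s[:,None]*d
def proj(f,X):
    return cv2.projectPoints(np.asarray(X,float).reshape(-1,1,3),cv2.Rodrigues(f["R"])[0],f["t"],K(f),f["D"])[0].reshape(-1,2)
def two(fa,pa,fb,pb):
    oa,da=ray(fa,pa);ob,db=ray(fb,pb);da=da[0];db=db[0]
    A=np.c_[da,-db]; s=np.linalg.lstsq(A,ob-oa,rcond=None)[0]
    a=oa+s[0]*da;b=ob+s[1]*db
    return (a+b)/2,np.linalg.norm(a-b)
def big(m,seed=None):
    c,_=cv2.findContours(m,cv2.RETR_EXTERNAL,cv2.CHAIN_APPROX_NONE)
    return max(c,key=cv2.contourArea)
E
python3 - <<'E'
from h import *
for n,b in(("scene",(300,180,90,65)),("top",(245,165,95,75))):
    f=bot.grab_frame(n); im=f["image"]
    x,y,w,h=b
    cr=cv2.resize(im[y:y+h,x:x+w],None,fx=8,fy=8,interpolation=cv2.INTER_CUBIC); cv2.imwrite(f"pics/{n}_card.png",cr)
x,y,w,h=395,140,100,75
f=bot.grab_frame("top");im=f["image"]
cv2.imwrite("pics/top_reader.png",cv2.resize(im[145:260,395:550],None,fx=5,fy=5,interpolation=cv2.INTER_CUBIC))
f=bot.grab_frame("scene");im=f["image"]
cv2.imwrite("pics/scene_reader.png",cv2.resize(im[180:310,85:245],None,fx=5,fy=5,interpolation=cv2.INTER_CUBIC)[:600])
E
```

```text
(no output)
```

View pics/scene_card.png

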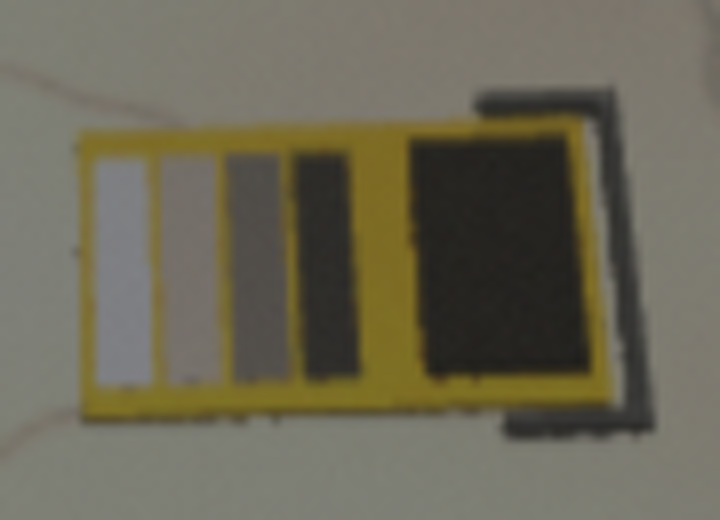

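View pics/top_card.png

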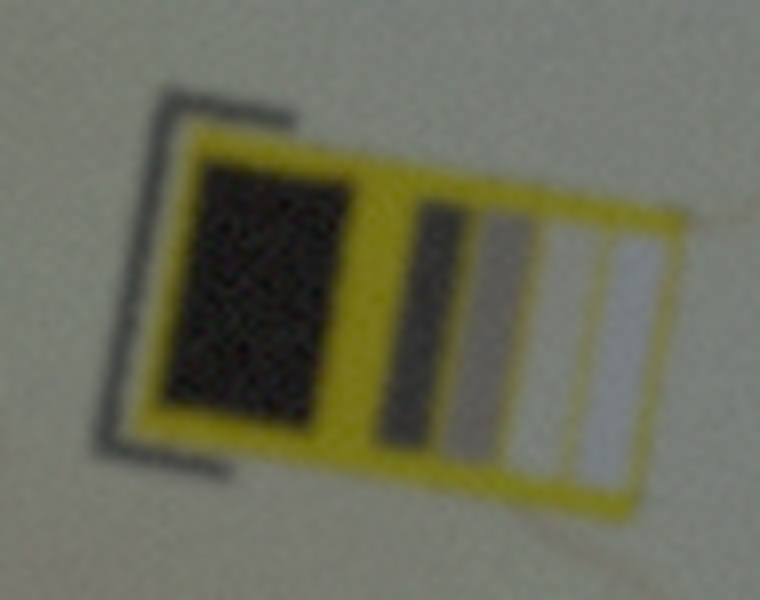

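View pics/top_reader.png

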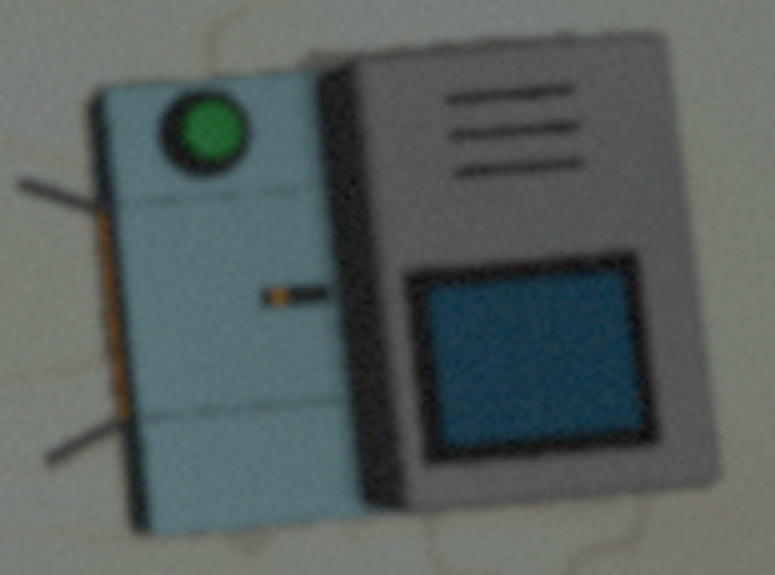

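View pics/scene_reader.png

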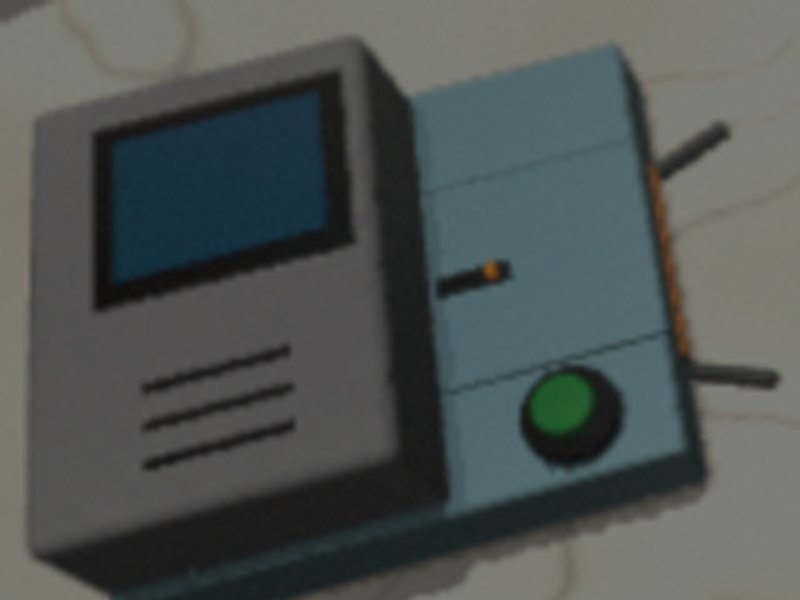

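```bash
cat > meas.py <<'E'
from h import *
def rect(P):
    r=cv2.minAreaRect(P[:,:2].astype(np.float32)*1000); return r,cv2.boxPoints(r)
def hsv(f): return cv2.cvtColor(cv2.GaussianBlur(f["image"],(3,3),0),cv2.COLOR_BGR2HSV)
def card(f):
    h=hsv(f); m=cv2.inRange(h,(20,110,50),(36,255,255))
    m=cv2.morphologyEx(m,cv2.MORPH_CLOSE,np.ones((3,3)))
    c=big(m); return c
if __name__=="__main__":
  fr={n:bot.grab_frame(n) for n in("scene","top")}
  for n,f in fr.items():
    c=card(f); P=onz(f,c,0.004); r,b=rect(P)
    print(n,"card rect",np.round(r[0],1),np.round(r[1],1),round(r[2],2)); print(np.round(b,1).tolist())
    h=hsv(f)
    m=cv2.inRange(h,(85,40,60),(105,140,255)); 
    m=cv2.morphologyEx(m,cv2.MORPH_CLOSE,np.ones((5,5)));m=cv2.morphologyEx(m,cv2.MORPH_OPEN,np.ones((5,5)))
    c=big(m); P=onz(f,c,0.045); r,b=rect(P); print(n,"blue",np.round(r[0],1),np.round(r[1],1),round(r[2],2),cv2.boundingRect(c)); print(np.round(b,1).tolist())
    m=cv2.inRange(h,(50,100,50),(80,255,255)); cs,_=cv2.findContours(m,cv2.RETR_EXTERNAL,cv2.CHAIN_APPROX_NONE)
    for c in cs:
        if cv2.contourArea(c)>30:
            q=cv2.moments(c); p=(q["m10"]/q["m00"],q["m01"]/q["m00"]); print("green",np.round(p,1),np.round(onz(f,p,.063)*1000,1), cv2.contourArea(c))
    m=cv2.inRange(h,(8,150,90),(20,255,255))
    cs,_=cv2.findContours(m,cv2.RETR_EXTERNAL,cv2.CHAIN_APPROX_NONE)
    for c in cs:
        print("orange",cv2.boundingRect(c))
E
python3 meas.py
```

```text
scene card rect [512.6 125.9] [159.3 102.2] 81.5
[[450.29998779296875, 54.70000076293945], [551.4000244140625, 39.599998474121094], [574.9000244140625, 197.1999969482422], [473.79998779296875, 212.3000030517578]]
scene blue [ 522.3 -227.5] [218.1 103.6] 6.42 (168, 191, 54, 92)
[[408.20001220703125, -188.3000030517578], [419.79998779296875, -291.20001220703125], [636.5, -266.79998779296875], [624.9000244140625, -163.89999389648438]]
green [297.6 314. ] [[752.1 -15.   63. ]] 212.0
green [196.9 260.2] [[ 599.9 -213.4   63. ]] 111.0
green [456.5 187.6] [[528.2 400.1  63. ]] 148.0
orange (182, 233, 2, 2)
orange (465, 202, 16, 53)
top card rect [513.4 129. ] [156.1  99.8] 81.33
[[452.29998779296875, 59.29999923706055], [550.9000244140625, 44.29999923706055], [574.5, 198.60000610351562], [475.79998779296875, 213.6999969482422]]
top blue [699.8 810.6] [239.1 164.8] 0.23 (0, 77, 62, 94)
[[579.9000244140625, 892.5], [580.5999755859375, 727.7000122070312], [819.7000122070312, 728.7000122070312], [819.0, 893.5]]
green [174.9 208.2] [[495.1 412.2  63. ]] 170.0
green [437.2 170.4] [[ 601.2 -210.7   63. ]] 104.5
green [354.7 114.9] [[731.2 -10.7  63. ]] 117.5
orange (163, 138, 34, 49)
```

```bash
python3 - <<'E'
from meas import *
fr={n:bot.grab_frame(n) for n in("scene","top")}
box={"scene":(160,180,90,130),"top":(395,145,80,115)}
for n,f in fr.items():
    x,y,w,hh=box[n]
    h=hsv(f); Z=np.zeros(h.shape[:2],np.uint8); Z[y:y+hh,x:x+w]=255
    m=cv2.inRange(h,(80,30,70),(108,160,255))&Z
    m=cv2.morphologyEx(m,cv2.MORPH_CLOSE,np.ones((5,5)))
    c=big(m); P=onz(f,c,0.045); r,b=rect(P); print(n,np.round(r[0],1),np.round(r[1],1),round(r[2],2),cv2.boundingRect(c)); print(np.round(b,1).tolist())
    ca=cv2.approxPolyDP(c,3,True).reshape(-1,2); print(ca.tolist(), np.round(onz(f,ca,.045)*1000,1)[:,:2].tolist())
    v=f["image"].copy(); cv2.drawContours(v,[c],-1,(0,0,255),1); cv2.drawContours(v,[card(f)],-1,(0,0,255),1)
    x,y,w,hh=(x-20,y-5,w+40,hh+20); cv2.imwrite(f"pics/{n}_blue.png",cv2.resize(v[y:y+hh,x:x+w],None,fx=4,fy=4,interpolation=0))
E
# blades by hand later
```

```text
scene [ 521.5 -228.2] [218.7 104.4] 6.01 (167, 190, 55, 93)
[[407.29998779296875, -187.6999969482422], [418.20001220703125, -291.6000061035156], [635.7000122070312, -268.70001220703125], [624.7999877929688, -164.8000030517578]]
[[208, 190], [167, 200], [174, 282], [221, 269]] [[411.8, -190.3], [421.8, -290.4], [633.5, -268.9], [622.2, -166.8]]
top [ 520.5 -225.8] [219.6 108. ] 7.57 (415, 159, 55, 93)
[[404.5, -186.6999969482422], [418.79998779296875, -293.79998779296875], [636.5, -264.79998779296875], [622.2000122070312, -157.6999969482422]]
[[457, 159], [415, 164], [425, 251], [469, 247], [465, 240]] [[633.5, -264.8], [618.3, -161.4], [408.3, -186.8], [420.0, -293.6], [436.6, -283.8]]
```

```bash
cd pics; python3 -c "
import cv2,numpy as np
a=cv2.imread('scene_blue.png');b=cv2.imread('top_blue.png');H=max(len(a),len(b))
p=lambda i:cv2.copyMakeBorder(i,0,H-len(i),0,0,0)
o=np.hstack([p(a),p(b)]);s=min(800/o.shape[1],600/H,1);cv2.imwrite('blue.png',cv2.resize(o,None,fx=s,fy=s))"
```

```text
(no output)
```

View pics/blue.png

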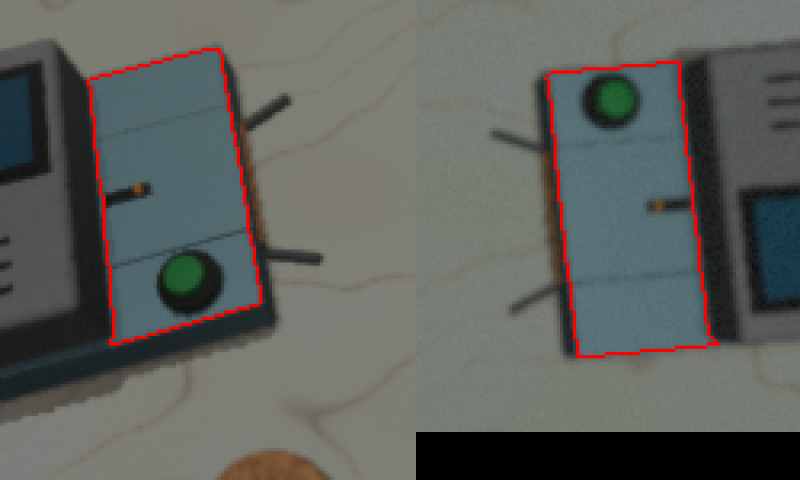

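Run:
```python
from meas import *
fr={n:bot.grab_frame(n) for n in("scene","top")}
T={"scene":[(230,205.6),(240.4,255.6)],"top":[(404.6,237.4),(399,181.6)]}
for n,f in fr.items():
    P=onz(f,np.array(T[n]),.008)[:,:2]*1000; d=P[1]-P[0]; L=np.hypot(*d); d/=L; x=np.array([d[1],-d[0]]); m=P.mean(0)
    print(n,P.round(1).tolist(),L.round(1),np.degrees(np.arctan2(d[1],d[0])).round(2),"origin",(m+38*x).round(1))
for i in(0,1): print(two(fr["scene"],T["scene"][i],fr["top"],T["top"][i]))
```

```text
scene [[443.8, -146.5], [582.6, -129.5]] 139.8 6.97 origin [ 517.8 -175.7]
top [[439.1, -145.2], [578.6, -129.9]] 140.3 6.26 origin [ 513.  -175.4]
(array([ 4.39012065e-01, -1.47573868e-01, -4.79630462e-05]), np.float64(0.001159147030983057))
(array([ 0.57950415, -0.13111639,  0.00087321]), np.float64(0.0004933983481722997))
```

Card is at about (513, 126.5) mm, heading -98.5°. The reader is at about (515, -176), heading -83.4°. Sizes and button offset agree with this to 2–4 mm. Next I move over the pad.

```bash
python3 -m crank '{"translation":[[0.0225,0.05,0],[0.0225,0.05,0],[0.0225,0.05,0],[0.0225,0.05,0],[0.0255,0.04,0],[0.0255,0.04,0],[0.0255,0.04,0],[0.0255,0.04,0]],"roll":[3.5,3.5,3.5,3.5,3.5,3.5,3.5,3.5],"fingers":[0.036,0.036,0.036,0.036,0.036,0.036,0.036,0.036]}' 30
python3 -m crank '{"translation":[[0.0255,0.04,0],[0.0255,0.04,0],[0.0175,0.05,0],[0.0175,0.05,0],[0.0175,0.05,0],[0.0175,0.05,0],[0,0.04,0],[0,0.04,0]],"roll":[3.5,3.5,3.5,3.5,3.5,3.5,3.5,3.5],"fingers":[0.036,0.036,0.036,0.036,0.036,0.036,0.036,0.036]}'
```

```text
time_s: 1.6
eef_pos: [0.3999, -0.2812, 0.2317]
orientation: [2.891, 1.226, 0.001]
force: [-0.3, 0.2, 0.7]
width: 0.0356
time_s: 2.6
eef_pos: [0.5202, 0.079, 0.2315]
orientation: [2.509, 1.89, 0.001]
force: [1.0, 0.2, 0.8]
width: 0.0361
```

```bash
python3 -m crank '{"translation":[[0,0.04,0],[0,0.04,-0.03],[0,0.016,-0.05],[0,0,-0.05],[0,0,-0.04],[0,0,0]],"roll":[2.5,2.5,2.5,0,0,0],"fingers":[0.036,0.036,0.036,0.036,0.036,0.036]}'
python3 - <<'E'
from h import *
for n,b in(("scene",(280,130,140,120)),("top",(225,125,140,120))):
    f=bot.grab_frame(n); im=f["image"];x,y,w,h=b
    cv2.imwrite(f"pics/{n}_2.png",cv2.resize(im[y:y+h,x:x+w],None,fx=5,fy=5,interpolation=cv2.INTER_CUBIC))
E
```

```text
time_s: 3.35
eef_pos: [0.5181, 0.1725, 0.0589]
orientation: [-2.38, -2.047, 0.009]
force: [0.7, 0.2, 1.0]
width: 0.036
```

View pics/scene_2.png

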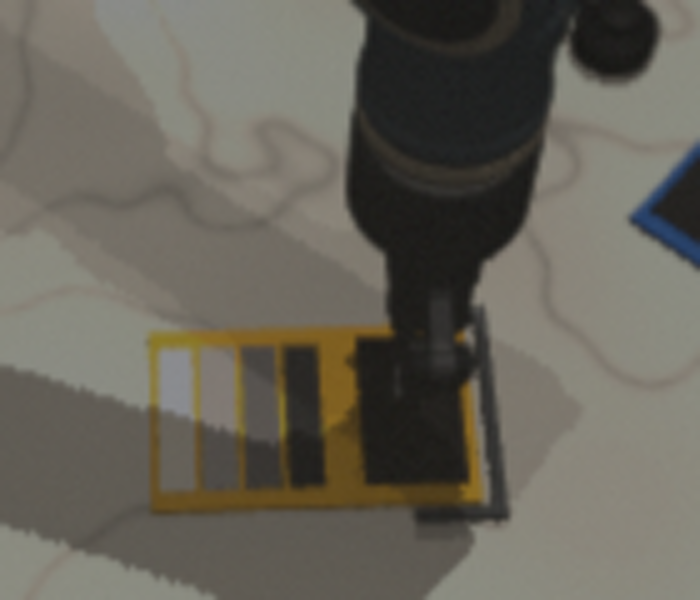

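View pics/top_2.png

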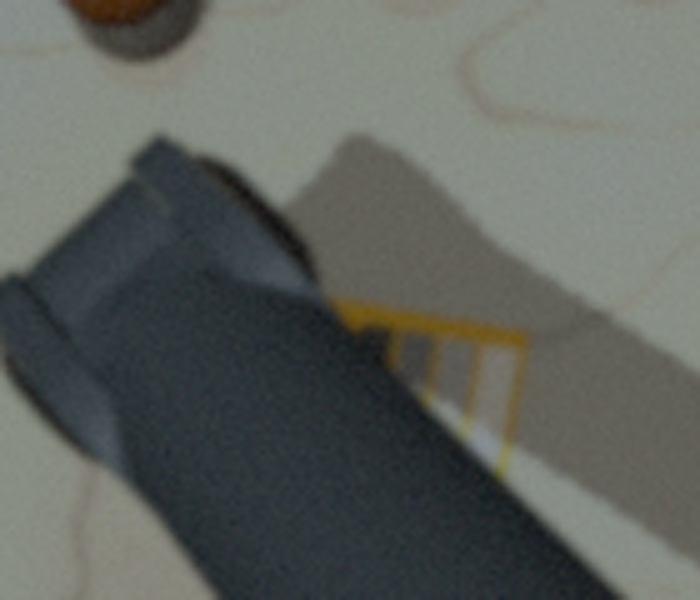

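The scene view shows the fingers straight above the black pad, with the striped end still visible for tracking. I go down to 20 mm, then feel for the pad.

```bash
python3 -m crank '{"translation":[[0.001,0.002,-0.015],[0,0,-0.015],[0,0,-0.008],[0,0,0],[0,0,0]],"roll":[0,0,0,0,0],"fingers":[0.036,0.036,0.036,0.036,0.036]}'
```

```text
time_s: 4.08
eef_pos: [0.5213, 0.1757, 0.0235]
orientation: [2.382, 2.048, 0.001]
force: [0.1, -0.8, -0.5]
width: 0.0361
```

```bash
python3 -m crank '{"translation":[[0,0,-0.003],[0,0,-0.003],[0,0,-0.0012],[0,0,-0.0006],[0,0,-0.0006],[0,0,-0.0006],[0,0,-0.0006]],"roll":[0,0,0,0,0,0,0],"fingers":[0.036,0.036,0.036,0.036,0.036,0.036,0.036]}'
```

```text
time_s: 4.95
eef_pos: [0.5212, 0.1755, 0.0137]
orientation: [2.382, 2.048, 0.0]
force: [0.7, -0.3, 0.5]
width: 0.0362
```

```bash
for i in 1; do python3 -m crank '{"translation":[[0,0,-0.0006],[0,0,-0.0006],[0,0,-0.0006]],"roll":[0,0,0],"fingers":[0.036,0.036,0.036]}' | egrep 'time|force|pos'; done
```

```text
time_s: 5.32
eef_pos: [0.5211, 0.1755, 0.0119]
force: [-0.4, -0.9, -1.1]
```

```bash
python3 -m crank '{"translation":[[0,0,-0.0006],[0,0,-0.0006],[0,0,0]],"roll":[0,0,0],"fingers":[0.036,0.036,0.036]}' | egrep 'time|force|pos'
```

```text
time_s: 5.7
eef_pos: [0.5211, 0.1755, 0.0107]
force: [0.2, -0.4, -0.2]
```

```bash
python3 -m crank '{"translation":[[0,0,-0.0006],[0,0,-0.0006],[0,0,0]],"roll":[0,0,0],"fingers":[0.036,0.036,0.036]}' | egrep 'time|force|pos'
```

```text
time_s: 6.08
eef_pos: [0.5211, 0.1756, 0.0097]
force: [-1.1, 0.2, 2.0]
```

```bash
python3 -m crank '{"translation":[[0,0,-0.0006],[0,0,-0.0006],[0,0,0]],"roll":[0,0,0],"fingers":[0.036,0.036,0.036]}' | egrep 'time|force|pos'
```

```text
time_s: 6.45
eef_pos: [0.5212, 0.1756, 0.0096]
force: [-2.9, -1.6, 12.7]
```

```bash
python3 -m crank '{"translation":[[0,0,0.0002],[-0.0004,-0.003,0],[-0.0007,-0.005,0],[-0.0007,-0.005,0]],"roll":[0,0,0,0],"fingers":[0.036,0.036,0.036,0.036]}' | egrep 'time|force|pos'
```

```text
time_s: 6.95
eef_pos: [0.5205, 0.1642, 0.0096]
force: [-0.3, 2.1, 6.0]
```

```bash
python3 -m crank '{"translation":[[-0.0009,-0.006,0],[-0.0009,-0.006,0],[-0.0009,-0.006,0],[-0.0009,-0.006,0]],"roll":[0,0,0,0],"fingers":[0.036,0.036,0.036,0.036]}' | egrep 'time|force|pos'
```

```text
time_s: 7.45
eef_pos: [0.5171, 0.1401, 0.0096]
force: [-0.1, 1.4, 5.6]
```

```bash
python3 -m crank '{"translation":[[-0.0009,-0.006,-0.0002],[-0.0009,-0.006,-0.0002],[-0.0007,-0.005,0],[0,0,0]],"roll":[0,0,0,0],"fingers":[0.036,0.036,0.036,0.036]}' | egrep 'time|force|pos'
python3 - <<'E'
from meas import *
f=bot.grab_frame("scene"); im=f["image"]; cv2.imwrite("pics/s3.png",cv2.resize(im[130:270,150:420],None,fx=2.9,fy=2.9,interpolation=cv2.INTER_CUBIC))
E
```

```text
time_s: 7.95
eef_pos: [0.515, 0.1227, 0.0096]
force: [0.1, -0.1, 8.8]
```

View pics/s3.png

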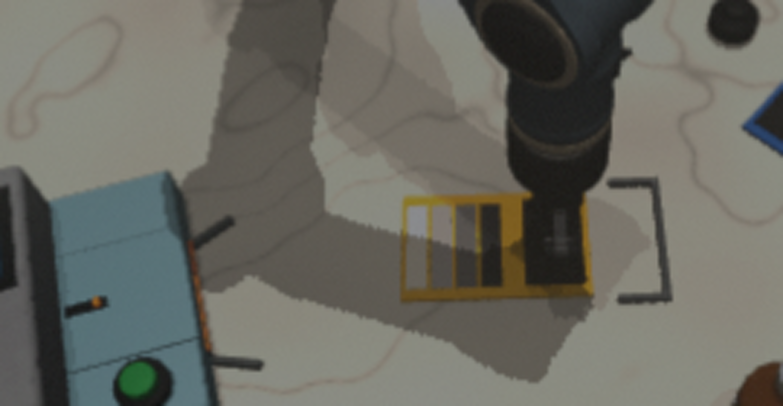

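The card is clear of the fence at crop position (590,200–295), with the fence at (610–670). It followed the fingertips. Now I turn it 15° while sliding.

```bash
python3 -m crank '{"translation":[[-0.001,-0.006,0],[-0.001,-0.006,0],[-0.001,-0.006,0],[-0.001,-0.006,0],[-0.001,-0.006,0],[-0.001,-0.006,0]],"roll":[0.75,0.75,0.75,0.75,0.75,0.75],"fingers":[0.036,0.036,0.036,0.036,0.036,0.036]}' | egrep 'time|force|pos'
```

```text
time_s: 8.75
eef_pos: [0.5091, 0.0875, 0.0096]
force: [0.6, 2.5, 9.7]
```

```bash
python3 -m crank '{"translation":[[-0.001,-0.006,0],[-0.001,-0.006,0],[-0.001,-0.006,0],[-0.001,-0.006,0],[-0.001,-0.006,0],[-0.001,-0.006,0]],"roll":[0.75,0.75,0.75,0.75,0.75,0.75],"fingers":[0.036,0.036,0.036,0.036,0.036,0.036]}' | egrep 'time|force|pos'
```

```text
time_s: 9.5
eef_pos: [0.5032, 0.0514, 0.0096]
force: [-0.7, 1.8, 10.2]
```

```bash
python3 -m crank '{"translation":[[-0.001,-0.006,0],[-0.001,-0.006,0],[-0.001,-0.006,0],[-0.001,-0.006,0],[-0.001,-0.006,0],[-0.001,-0.006,0],[0,0,0],[0,0,0]],"roll":[0.75,0.75,0.75,0.75,0.75,0.75,0.75,0.75],"fingers":[0.036,0.036,0.036,0.036,0.036,0.036,0.036,0.036]}'
python3 - <<'E'
from meas import *
for n,b in(("scene",(150,150,200,140)),("top",(270,130,200,140))):
    f=bot.grab_frame(n); im=f["image"];x,y,w,h=b
    cv2.imwrite(f"pics/{n}_4.png",cv2.resize(im[y:y+h,x:x+w],None,fx=4,fy=4,interpolation=cv2.INTER_CUBIC))
    c=card(f); print(cv2.boundingRect(c)); P=onz(f,c,.004); r,bx=rect(P); print(n,np.round(r[0],1),np.round(r[1],1),round(r[2],2)); print(bx.round(1).tolist())
E
```

```text
time_s: 10.5
eef_pos: [0.4969, 0.0143, 0.0096]
orientation: [2.093, 2.34, 0.005]
force: [-1.2, 1.0, 10.6]
width: 0.036
(242, 198, 71, 48)
scene [501.5 -35.8] [100.9 159.7] 5.52
[[443.70001220703125, 38.79999923706055], [459.0, -120.0999984741211], [559.4000244140625, -110.4000015258789], [544.0999755859375, 48.5]]
(167, 205, 26, 21)
top [481.5 419.7] [16.1 75.7] 37.95
[[451.8999938964844, 444.6000061035156], [498.3999938964844, 384.8999938964844], [511.1000061035156, 394.79998779296875], [464.6000061035156, 454.5]]
```

View pics/scene_4.png

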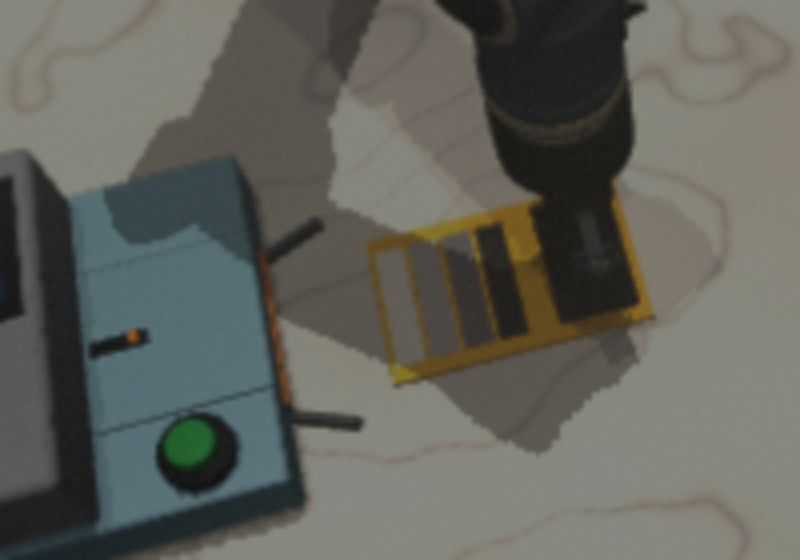

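View pics/top_4.png

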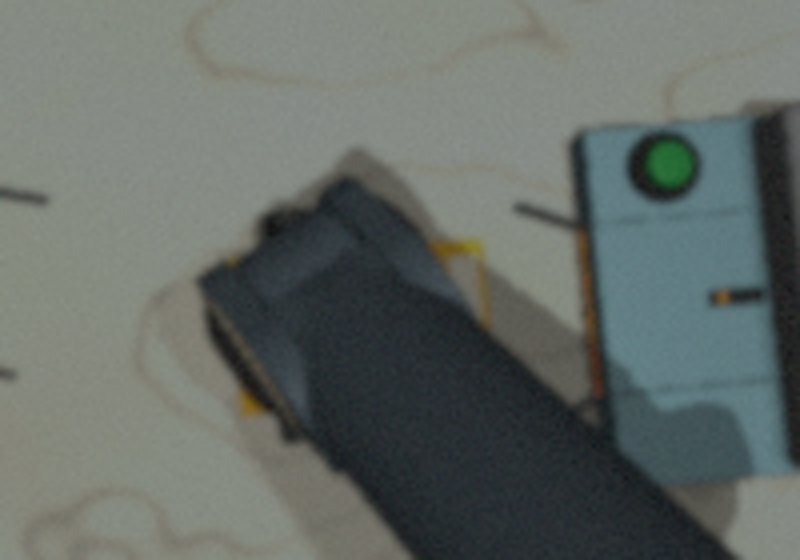

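Run:
```python
from meas import *
f=bot.grab_frame("top")
P=onz(f,np.array([(390.6,190.4),(330.5,232.8)]),.004)[:,:2]*1000; print(P.round(1)); 
print("centre",P.mean(0).round(1), "diag",np.hypot(*(P[1]-P[0])), "ang",np.degrees(np.arctan2(*(P[0]-P[1])[::-1])), "axis ang", np.degrees(np.arctan2(*(P[0]-P[1])[::-1]))-np.degrees(np.arctan2(100,160)))
# scene, with corners: in scene frame vs reader frame
```

```text
[[ 556.2 -109.7]
 [ 446.1   39.5]]
centre [501.2 -35.1] diag 185.40601480408725 ang -53.5636982076697 axis ang -85.5690814157532
```

```bash
python3 -m crank '{"translation":[[0,-0.0044,0],[0,-0.0044,0],[0,-0.0044,0],[0,-0.0044,0],[0,-0.0044,0],[0,0,0]],"roll":[0.2,0.2,0.2,0.2,0.2,0],"fingers":[0.036,0.036,0.036,0.036,0.036,0.036]}'
python3 - <<'E'
from meas import *
f=bot.grab_frame("scene"); im=f["image"]
cv2.imwrite(f"pics/s5.png",cv2.resize(im[180:280,180:320],None,fx=5,fy=5,interpolation=cv2.INTER_CUBIC))
c=card(f); P=onz(f,c,.004); r,bx=rect(P); print(np.round(r[0],1),np.round(r[1],1),round(r[2],2))
E
```

```text
time_s: 11.4
eef_pos: [0.4972, -0.0074, 0.0096]
orientation: [2.072, 2.358, 0.006]
force: [-0.0, 1.4, 10.2]
width: 0.036
[503.  -57.3] [100.8 159.4] 7.21
```

View pics/s5.png

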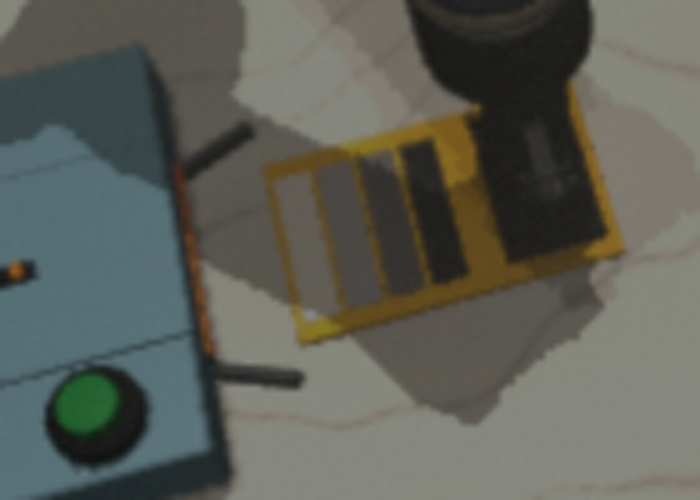

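```bash
python3 -m crank '{"translation":[[0.0001,-0.0045,0],[0.0002,-0.0045,0],[0.0003,-0.0045,0],[0.0003,-0.0045,0],[0.0005,-0.0045,0],[0.0005,-0.0045,0],[0,0,0]],"roll":[0,0,0,0,0,0,0],"fingers":[0.036,0.036,0.036,0.036,0.036,0.036,0.036]}'
python3 - <<'E'
from meas import *
f=bot.grab_frame("scene"); im=f["image"]
cv2.imwrite(f"pics/s6.png",cv2.resize(im[180:280,180:320],None,fx=5,fy=5,interpolation=cv2.INTER_CUBIC))
c=card(f); P=onz(f,c,.004); r,bx=rect(P); print(np.round(r[0],1),np.round(r[1],1),round(r[2],2))
E
```

```text
time_s: 12.32
eef_pos: [0.4991, -0.0344, 0.0096]
orientation: [2.072, 2.358, 0.006]
force: [-0.4, 1.7, 10.8]
width: 0.0357
[505.1 -84.5] [101.  159.8] 6.92
```

View pics/s6.png

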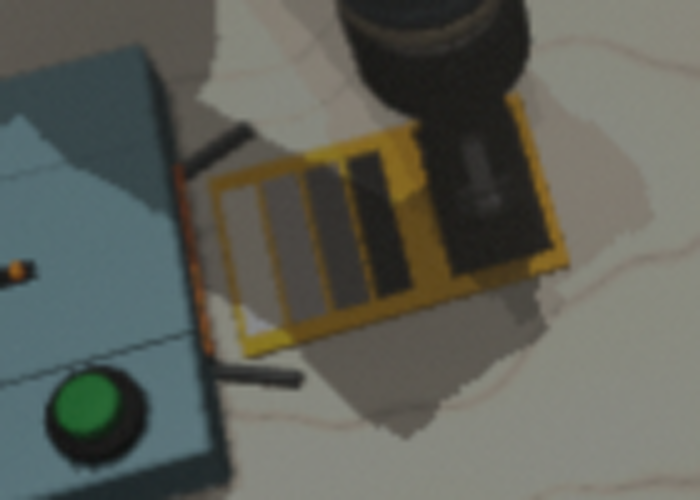

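The card is well centred: lower corner (247,357) against the blade at ~366, upper (210,180) against the blade root at ~180. I carry on along the slot axis.

```bash
python3 -m crank '{"translation":[[0.0004,-0.004,0],[0.0005,-0.004,0],[0.0005,-0.004,0],[0.0004,-0.004,0]],"roll":[0,0,0,0],"fingers":[0.036,0.036,0.036,0.036]}'|egrep 'pos|force'
```

```text
eef_pos: [0.5007, -0.0496, 0.0096]
force: [-2.1, 4.0, 11.6]
```

```bash
python3 -m crank '{"translation":[[0.0004,-0.004,0],[0.0005,-0.004,0],[0.0005,-0.004,0],[0.0004,-0.004,0]],"roll":[0,0,0,0],"fingers":[0.036,0.036,0.036,0.036]}'|egrep 'pos|force'
```

```text
eef_pos: [0.5024, -0.0657, 0.0096]
force: [-0.7, 3.3, 11.4]
```

```bash
python3 -m crank '{"translation":[[0,0,0]],"roll":[0],"fingers":[0.036]}'|egrep 'pos|force'
python3 - <<'E'
from meas import *
f=bot.grab_frame("scene"); im=f["image"]
cv2.imwrite(f"pics/s7.png",cv2.resize(im[180:280,180:320],None,fx=5,fy=5,interpolation=cv2.INTER_CUBIC))
c=card(f); P=onz(f,c,.004); r,bx=rect(P); print(np.round(r[0],1),np.round(r[1],1),round(r[2],2)); print(bx.round(1).tolist())
E
```

```text
eef_pos: [0.5025, -0.0664, 0.0096]
force: [-1.1, 2.3, 10.6]
[ 507.2 -108.1] [101.9 142.4] 7.26
[[447.70001220703125, -43.900001525878906], [465.70001220703125, -185.1999969482422], [566.7999877929688, -172.3000030517578], [548.7999877929688, -31.0]]
```

View pics/s7.png

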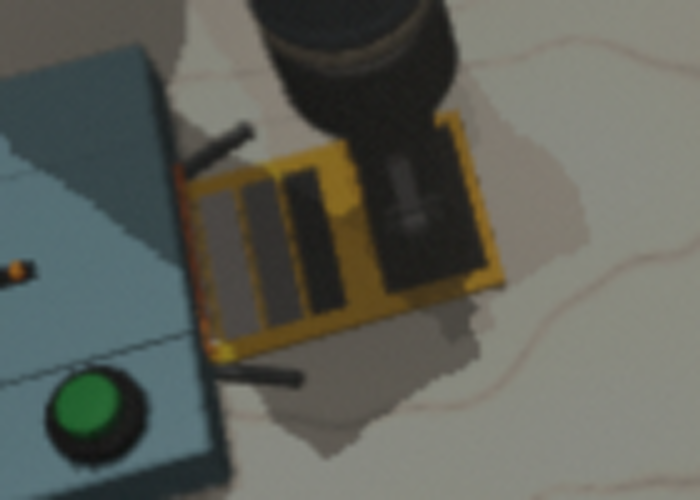

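The tip has entered the slot cleanly. I continue in small steps.

```bash
python3 -m crank '{"translation":[[0.0004,-0.004,0],[0.0005,-0.004,0],[0.0005,-0.004,0],[0.0004,-0.004,0]],"roll":[0,0,0,0],"fingers":[0.036,0.036,0.036,0.036]}'|egrep 'pos|force'
```

```text
eef_pos: [0.5042, -0.0818, 0.0096]
force: [-0.8, 4.6, 12.2]
```

```bash
python3 -m crank '{"translation":[[0.0004,-0.004,0],[0.0005,-0.004,0],[0.0005,-0.004,0],[0.0004,-0.004,0]],"roll":[0,0,0,0],"fingers":[0.036,0.036,0.036,0.036]}'|egrep 'pos|force'
```

```text
eef_pos: [0.506, -0.0978, 0.0096]
force: [-0.5, 3.3, 11.5]
```

```bash
python3 -m crank '{"translation":[[0.0003,-0.003,0],[0.0003,-0.003,0],[0.0004,-0.003,0],[0.0003,-0.003,0]],"roll":[0,0,0,0],"fingers":[0.036,0.036,0.036,0.036]}'|egrep 'pos|force'
```

```text
eef_pos: [0.5073, -0.1099, 0.0096]
force: [-0.8, 4.1, 11.2]
```

```bash
python3 -m crank '{"translation":[[0.0002,-0.002,0],[0.0003,-0.002,0],[0.0002,-0.002,0]],"roll":[0,0,0],"fingers":[0.036,0.036,0.036]}'|egrep 'pos|force'
```

```text
eef_pos: [0.508, -0.1149, 0.0096]
force: [-0.5, 7.5, 12.0]
```

```bash
python3 -m crank '{"translation":[[0.0001,-0.001,0],[0.0001,-0.001,0],[0.0001,-0.001,0],[0.0002,-0.001,0]],"roll":[0,0,0,0],"fingers":[0.036,0.036,0.036,0.036]}'|egrep 'pos|force'
```

```text
eef_pos: [0.5085, -0.1176, 0.0096]
force: [-2.2, 6.8, 10.3]
```

```bash
python3 -m crank '{"translation":[[0.0001,-0.001,0],[0.0001,-0.001,0],[0.0001,-0.001,0],[0.0002,-0.001,0]],"roll":[0,0,0,0],"fingers":[0.036,0.036,0.036,0.036]}'|egrep 'pos|force'
```

```text
eef_pos: [0.509, -0.1216, 0.0096]
force: [-1.7, 6.5, 11.1]
```

```bash
python3 -m crank '{"translation":[[0.0001,-0.001,0],[0.0001,-0.001,0],[0.0001,-0.001,0]],"roll":[0,0,0],"fingers":[0.036,0.036,0.036]}'|egrep 'pos|force'
```

```text
eef_pos: [0.5093, -0.1246, 0.0096]
force: [-2.2, 6.5, 11.9]
```

Run:
```python
from meas import *
f=bot.grab_frame("scene"); im=f["image"]
cv2.imwrite(f"pics/s8.png",cv2.resize(im[180:280,160:300],None,fx=5,fy=5,interpolation=cv2.INTER_CUBIC))
f=bot.grab_frame("top"); im=f["image"]
cv2.imwrite(f"pics/t8.png",cv2.resize(im[150:260,330:480],None,fx=5,fy=5,interpolation=cv2.INTER_CUBIC))
```

View pics/s8.png

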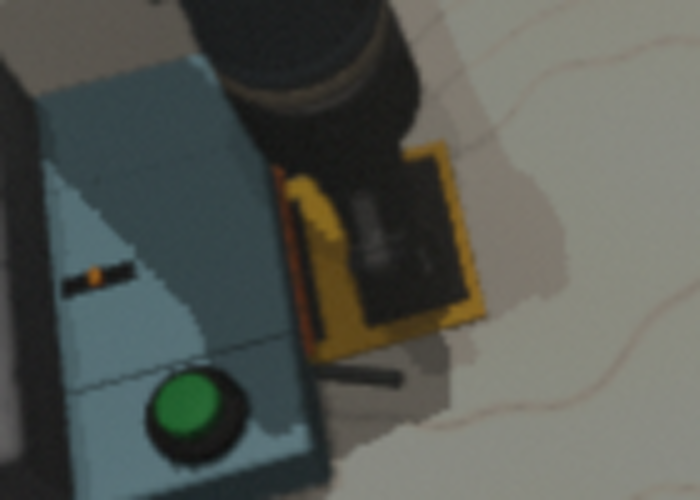

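View pics/t8.png

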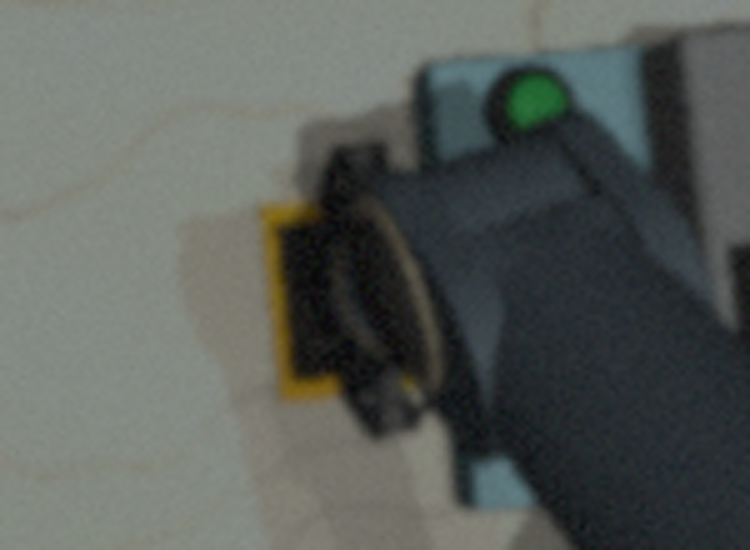

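The flag has moved about 4 px back, from (183,234) to (179,235.4), so the dock is nearly at its stop. I press on until the force rises.

```bash
python3 -m crank '{"translation":[[0.0001,-0.0008,0],[0.0001,-0.0008,0]],"roll":[0,0],"fingers":[0.036,0.036]}'|egrep 'pos|force'
```

```text
eef_pos: [0.5094, -0.1262, 0.0096]
force: [-1.8, 7.3, 11.1]
```

```bash
python3 -m crank '{"translation":[[0.0001,-0.0006,0],[0.0001,-0.0006,0]],"roll":[0,0],"fingers":[0.036,0.036]}'|egrep 'pos|force'
```

```text
eef_pos: [0.5096, -0.1269, 0.0096]
force: [-1.5, 8.6, 12.1]
```

```bash
python3 -m crank '{"translation":[[0,-0.0004,0],[0,0,0]],"roll":[0,0],"fingers":[0.036,0.036]}'|egrep 'pos|force'
```

```text
eef_pos: [0.5096, -0.1269, 0.0096]
force: [-1.3, 8.9, 11.2]
```

```bash
python3 -m crank '{"translation":[[0,-0.0003,0],[0,0,0]],"roll":[0,0],"fingers":[0.036,0.036]}'|egrep 'pos|force'
python3 - <<'E'
from meas import *
f=bot.grab_frame("scene"); h=hsv(f)
m=cv2.inRange(h,(5,120,70),(22,255,255)); m[:225]=0; m[245:]=0; m[:,:170]=0; m[:,190:]=0
ys,xs=np.nonzero(m); w=h[ys,xs,2].astype(float); p=(np.average(xs,weights=w),np.average(ys,weights=w)); print(p,len(xs),onz(f,p,.05)*1000)
p0=(183,234.2); print(onz(f,p0,.05)*1000)
E
```

```text
eef_pos: [0.5096, -0.127, 0.0096]
force: [-1.2, 10.1, 11.5]
(np.float64(177.36363636363637), np.float64(235.14579759862778)) 6 [[ 524.65978242 -261.49215645   50.        ]]
[[ 524.62213403 -248.61204814   50.        ]]
```

The flag has moved about 12–13 mm and the tool stopped moving while the force rose, so the card is home. I lift straight off.

```bash
python3 -m crank '{"translation":[[0,0,0.0006],[0,0,0.002],[0,0,0.01],[0,0.01,0.03],[0,0.02,0.04],[0,0.04,0.03],[0,0.05,0],[0,0.05,0]],"roll":[0,0,0,0,0,0,0,0],"fingers":[0.036,0.036,0.036,0.036,0.036,0.036,0.036,0.036]}'
python3 - <<'E'
from meas import *
for n,(x,y,w,h) in(("scene",(150,170,140,110)),("top",(370,140,140,110))):
    f=bot.grab_frame(n); im=f["image"]
    cv2.imwrite(f"pics/{n}9.png",cv2.resize(im[y:y+h,x:x+w],None,fx=5,fy=5,interpolation=cv2.INTER_CUBIC))
    hh=hsv(f); m=cv2.inRange(hh,(20,110,50),(36,255,255)); Z=np.zeros_like(m); Z[y:y+h,x:x+w]=255
    c=big(cv2.morphologyEx(m&Z,cv2.MORPH_CLOSE,np.ones((3,3)))); r,b=rect(onz(f,c,.004)); print(n,b.round(1).tolist(),r[2])
E
```

```text
time_s: 18.95
eef_pos: [0.5083, 0.0384, 0.1217]
orientation: [2.075, 2.356, 0.001]
force: [0.8, 0.2, -0.2]
width: 0.0358
scene [[458.0, -98.69999694824219], [463.5, -179.5], [565.7000122070312, -172.5], [560.2000122070312, -91.80000305175781]] 3.8982040882110596
top [[456.3999938964844, -99.5], [465.8999938964844, -180.5], [566.5999755859375, -168.60000610351562], [557.0, -87.5999984741211]] 6.717029094696045
```

View pics/scene9.png

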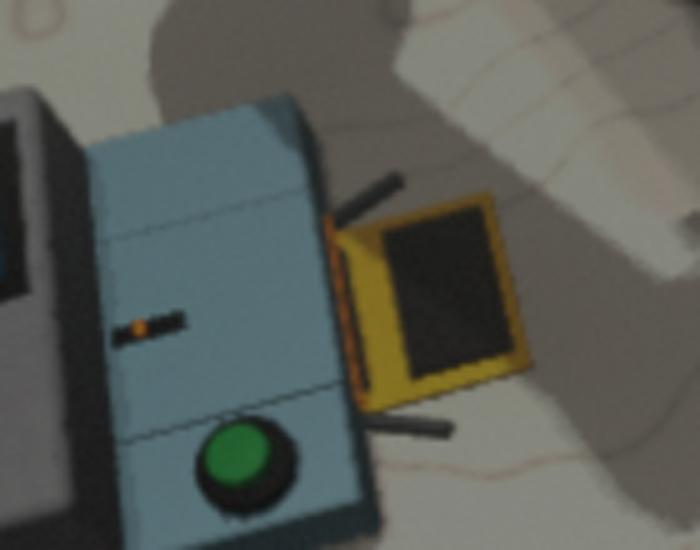

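View pics/top9.png

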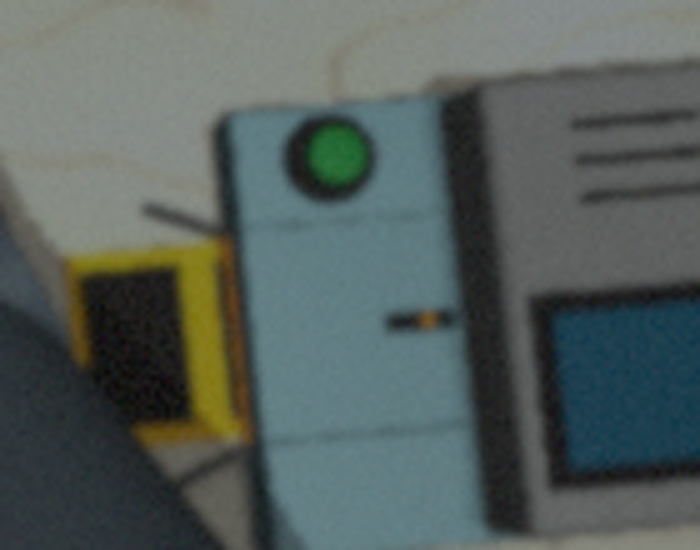

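Run:
```python
from meas import *
for n,(x,y,w,h),d in(("scene",(170,225,22,20),0),("top",(440,195,25,18),0)):
    f=bot.grab_frame(n); ims=[cv2.imread(f"pics/{n}0.png"),f["image"]]; q=[]
    for im in ims:
        c=im[y:y+h,x:x+w].astype(float); s=np.clip(c[...,2]-c[...,0]-15,0,None)
        ys,xs=np.mgrid[y:y+h,x:x+w]; p=((xs*s).sum()/s.sum(),(ys*s).sum()/s.sum()); P=onz(f,p,.048)[0]*1000; q.append(P); print(n,np.round(p,2),P.round(1),s.max())
    print(np.linalg.norm(q[1]-q[0]).round(2))
    g=cv2.inRange(hsv(f),(50,100,50),(80,255,255))
s=bot.get_state(); print(s["eef_pos"],s["time_s"])
```

```text
scene [182.78 233.7 ] [ 522.2 -249.8   48. ] 70.0
scene [177.42 235.19] [ 523.7 -262.1   48. ] 80.0
12.38
top [450.28 203.83] [ 522.9 -246.9   48. ] 50.0
top [455.15 203.51] [ 524.  -258.8   48. ] 49.0
11.94
[0.50789459 0.03832054 0.12107657] 19.15
```

Two views put the flag's travel at 12.4 and 11.9 mm, so the dock is fully back. Now the button at (600.5, -212), with closed fingers.

```bash
python3 -m crank '{"translation":[[0.0155,-0.0415,0],[0.0155,-0.0415,0],[0.0155,-0.0415,0],[0.0155,-0.0415,0],[0.0155,-0.0415,0],[0.015,-0.0425,0],[0,0,-0.02],[0,0,-0.01]],"roll":[0,0,0,0,0,0,0,0],"fingers":[0,0,0,0,0,0,0,0]}'
python3 -m crank '{"translation":[[0,0,0],[0,0,0]],"roll":[0,0],"fingers":[0,0]}'
python3 - <<'E'
from meas import *
for n,(x,y,w,h) in(("scene",(130,170,140,110)),("top",(370,120,140,110))):
    f=bot.grab_frame(n); im=f["image"]
    cv2.imwrite(f"pics/{n}10.png",cv2.resize(im[y:y+h,x:x+w],None,fx=5,fy=5,interpolation=cv2.INTER_CUBIC))
E
```

```text
time_s: 20.15
eef_pos: [0.5986, -0.2131, 0.0889]
orientation: [-2.075, -2.355, 0.002]
force: [-0.1, 0.6, -0.4]
width: -0.0001
time_s: 20.4
eef_pos: [0.6007, -0.2109, 0.0912]
orientation: [2.072, 2.361, 0.001]
force: [0.2, 0.0, 0.2]
width: -0.0003
```

View pics/scene10.png

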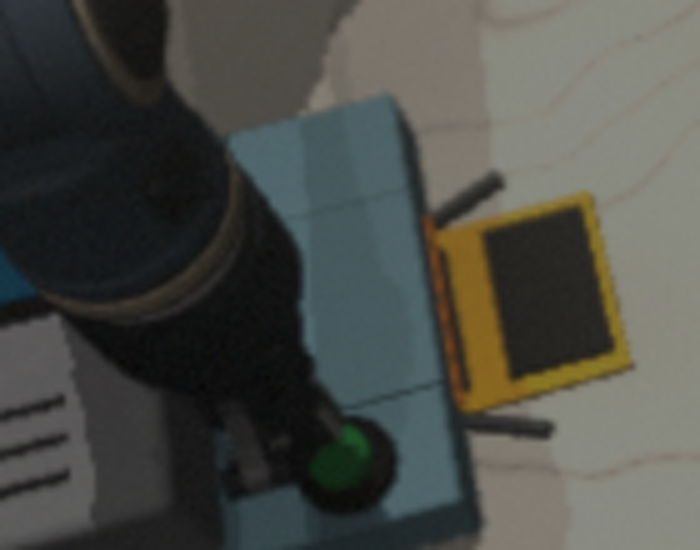

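```bash
python3 -m crank '{"translation":[[0,0,-0.012],[0,0,-0.01],[0,0,-0.003],[0,0,-0.002],[0,0,-0.002],[0,0,0]],"roll":[0,0,0,0,0,0],"fingers":[0,0,0,0,0,0]}'
```

```text
time_s: 21.25
eef_pos: [0.6, -0.2119, 0.0618]
orientation: [-2.074, -2.359, 0.001]
force: [-3.6, 1.5, 4.6]
width: 0.0
```

```bash
python3 -m crank '{"translation":[[0,0,-0.0015],[0,0,-0.0015],[0,0,-0.001],[0,0,0]],"roll":[0,0,0,0],"fingers":[0,0,0,0]}'
```

```text
time_s: 21.75
eef_pos: [0.6004, -0.2119, 0.0608]
orientation: [2.074, 2.359, -0.003]
force: [-10.5, 0.4, 20.7]
width: 0.0002
```

Run:
```python
from meas import *
for n,(x,y,w,h) in(("scene",(130,190,120,100)),("top",(370,120,120,100))):
    f=bot.grab_frame(n); im=f["image"]
    cv2.imwrite(f"pics/{n}11.png",np.clip(1.8*cv2.resize(im[y:y+h,x:x+w],None,fx=6,fy=6,interpolation=cv2.INTER_CUBIC).astype(float),0,255).astype(np.uint8))
print(bot.get_state()["force"],bot.get_state()["wrist_torque"])
```

```text
[-8.99063873  1.88417218 21.65745174] [0.29046665 2.21225162 0.013637  ]
```

View pics/scene11.png

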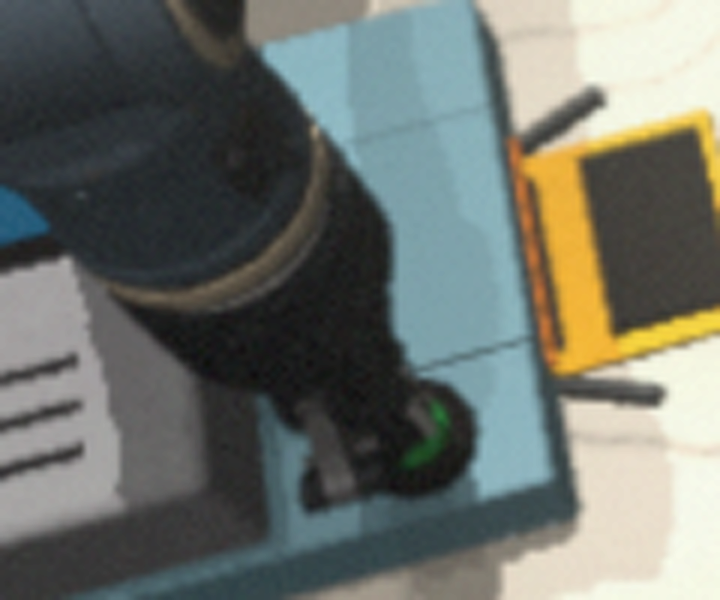

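View pics/top11.png

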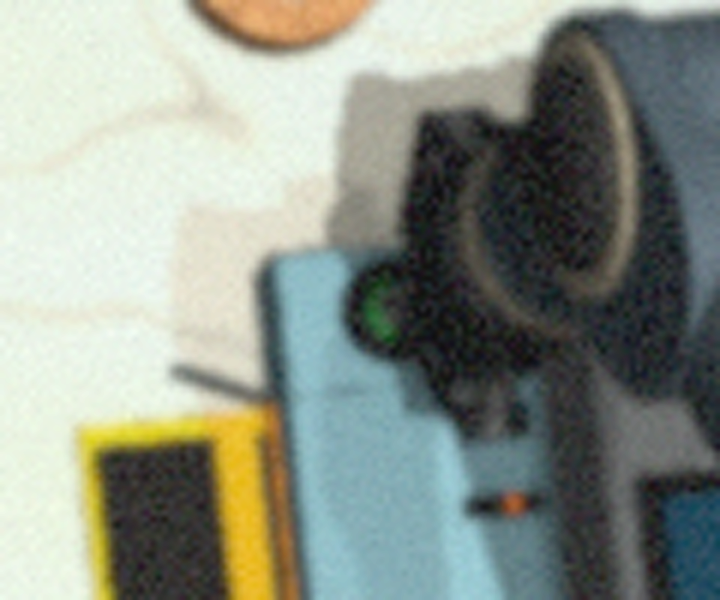

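```bash
python3 -m crank '{"translation":[[0,0,0.004],[0,0,0.002],[0,0,0],[0,0,0]],"roll":[0,0,0,0],"fingers":[0,0,0,0]}'
python3 - <<'E'
from h import *
s=bot.get_state();print(s["force"],s["wrist_torque"],s["eef_pos"])
f=bot.grab_frame("scene");print(proj(f,[s["eef_pos"]]),proj(f,[[.6005,-.212,.063]]))
im=f["image"];cv2.imwrite("pics/s12.png",np.clip(2.2*cv2.resize(im[220:290,160:230],None,fx=8,fy=8,interpolation=cv2.INTER_CUBIC).astype(float),0,255).astype(np.uint8))
f=bot.grab_frame("top");print(proj(f,[s["eef_pos"]]),proj(f,[[.6005,-.212,.063]]))
im=f["image"];cv2.imwrite("pics/t12.png",np.clip(2.2*cv2.resize(im[130:200,410:480],None,fx=8,fy=8,interpolation=cv2.INTER_CUBIC).astype(float),0,255).astype(np.uint8))
E
```

```text
time_s: 22.35
eef_pos: [0.6009, -0.212, 0.0636]
orientation: [2.074, 2.359, 0.001]
force: [-1.7, -0.0, 2.6]
width: 0.0002
[-1.65929669 -0.00904849  2.605497  ] [0.03506555 0.29992895 0.01276082] [ 0.60086657 -0.21204375  0.06359163]
[[197.44809698 260.38179868]] [[197.55263568 260.31843812]]
[[437.88002083 170.55486373]] [[437.78939875 170.74141254]]
```

View pics/s12.png

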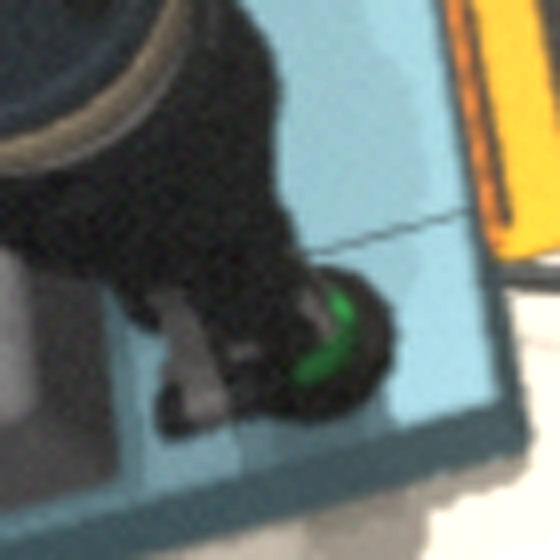

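View pics/t12.png

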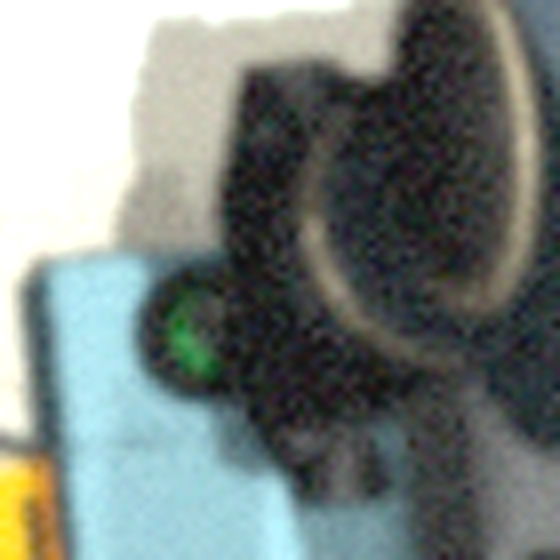

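```bash
st(){ python3 -c "
from cell import bot;s=bot.get_state();print(s['time_s'],s['eef_pos'].round(4),s['force'].round(1),s['wrist_torque'].round(2),round(s['width'],4),s['orientation'].round(3))"; }
python3 -m crank '{"translation":[[0,0,0.003],[0,0,0],[0,0,0]],"roll":[0,0,0],"fingers":[0,0,0]}' >/dev/null; st
python3 -m crank '{"translation":[[0,0,-0.003],[0,0,0]],"roll":[0,0],"fingers":[0,0]}' >/dev/null; st
python3 -m crank '{"translation":[[0,0,-0.001],[0,0,0]],"roll":[0,0],"fingers":[0,0]}' >/dev/null; st
python3 -m crank '{"translation":[[0,0,-0.001],[0,0,0]],"roll":[0,0],"fingers":[0,0]}' >/dev/null; st
python3 -m crank '{"translation":[[0,0,-0.001],[0,0,0]],"roll":[0,0],"fingers":[0,0]}' >/dev/null; st
```

```text
22.825 [ 0.6009 -0.212   0.0667] [ 0.2 -0.9  1.3] [-0.09 -0.1   0.03] -0.0001 [2.074e+00 2.359e+00 1.000e-03]
23.075 [ 0.6009 -0.212   0.0638] [ 0.5 -0.1  3.6] [-0.07 -0.08 -0.03] -0.0002 [2.074e+00 2.359e+00 1.000e-03]
23.325 [ 0.6009 -0.212   0.063 ] [ 0.1 -0.7  3.8] [-0.05 -0.16 -0.02] -0.0002 [2.074e+00 2.359e+00 1.000e-03]
23.575 [ 0.6009 -0.212   0.0619] [ 1.5 -0.7  3.6] [-0.18 -0.19 -0.03] 0.0 [2.074e+00 2.359e+00 1.000e-03]
23.825 [ 0.6009 -0.212   0.0611] [ 0.7 -1.4  6.7] [-0.15 -0.17  0.02] -0.0001 [2.074e+00 2.359e+00 1.000e-03]
```

```bash
python3 - <<'E'
from meas import *
fs={n:bot.grab_frame(n) for n in("scene","top")}
C={"scene":(85+572/5,180+415/5),"top":(395+205/5,145+133/5)}
B={"scene":(85+562/5,180+403/5),"top":(395+213/5,145+130/5)}
for q in(C,B): print(two(fs["scene"],q["scene"],fs["top"],q["top"]))
for n,(x,y,w,h) in(("scene",(182,245,32,32)),("top",(420,155,32,32))):
    im=cv2.imread(f"pics/{n}0.png"); cv2.imwrite(f"pics/{n}_btn.png",np.clip(2.3*cv2.resize(im[y:y+h,x:x+w],None,fx=16,fy=16,interpolation=cv2.INTER_CUBIC).astype(float),0,255).astype(np.uint8))
E
cd pics; python3 -c "
import cv2,numpy as np
cv2.imwrite('btn.png',cv2.resize(np.hstack([cv2.imread('scene_btn.png'),cv2.imread('top_btn.png')]),(800,400)))"
```

```text
(array([ 0.60067385, -0.21257444,  0.04728861]), np.float64(0.0005959633200209814))
(array([ 0.60020732, -0.21257705,  0.06089305]), np.float64(0.0007896950482641336))
```

View pics/btn.png

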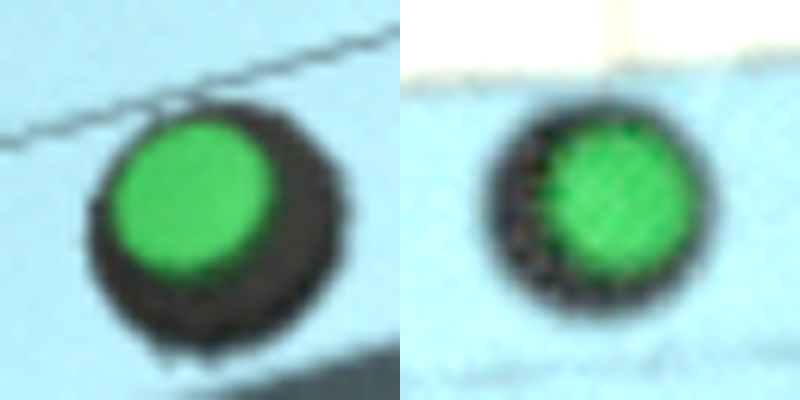

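```bash
python3 -m crank '{"translation":[[0,0,-0.001],[0,0,-0.0005],[0,0,0]],"roll":[0,0,0],"fingers":[0,0,0]}'
python3 - <<'E'
from meas import *
out=[]
for n,(x,y,w,h) in(("scene",(182,245,32,32)),("top",(420,155,32,32))):
    f=bot.grab_frame(n); cv2.imwrite(f"pics/{n}_p.png",f["image"])
    for im in(cv2.imread(f"pics/{n}0.png"),f["image"]):
        out.append(np.clip(2.6*cv2.resize(im[y:y+h,x:x+w],(300,300),interpolation=cv2.INTER_CUBIC).astype(float),0,255).astype(np.uint8))
cv2.imwrite("pics/cmp.png",np.vstack([np.hstack(out[:2]),np.hstack(out[2:])]))
E
```

```text
time_s: 24.3
eef_pos: [0.601, -0.212, 0.061]
orientation: [2.073, 2.359, -0.0]
force: [-1.3, 0.1, 13.5]
width: -0.0002
```

View pics/cmp.png

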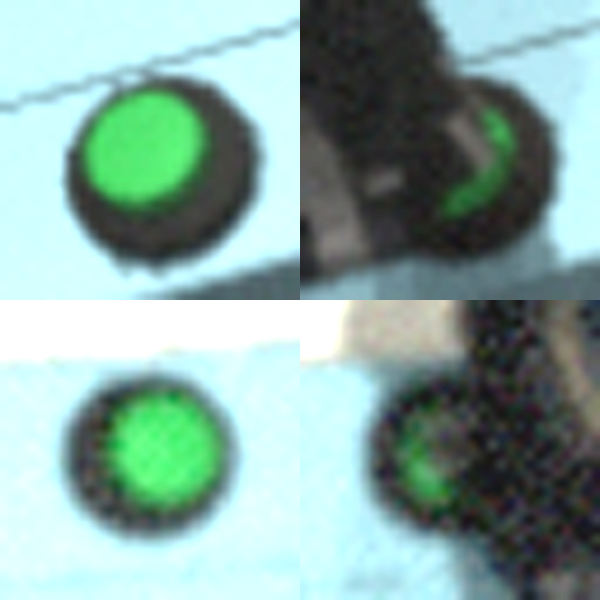

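Run:
```python
from meas import *
for n,(x,y,w,h) in(("scene",(182,245,32,32)),("top",(420,155,32,32))):
    f=bot.grab_frame(n); p=proj(f,[[.6005,-.2125,.063],[.6005,-.2125,.057]]); print(n,"shift for 6mm",p[1]-p[0])
    for nm in(f"{n}0",f"{n}_p"):
        im=cv2.imread(f"pics/{nm}.png").astype(float); g=im[...,1]-np.maximum(im[...,0],im[...,2])
        # profile from button centre outwards along visible direction
        c=p[0]; d=np.array([.62,.78]) if n=="scene" else np.array([-1.,.35])
        d/=np.linalg.norm(d); r=np.arange(0,10,.1)
        pts=(c+np.outer(r,d)).astype(np.float32)
        v=cv2.remap(g.astype(np.float32),pts[:,0].reshape(1,-1),pts[:,1].reshape(1,-1),cv2.INTER_LINEAR)[0]
        k=np.argmax(v>.0*v); half=v.max()/2; last=np.nonzero(v>half)[0][-1]; print(nm,v.max().round(1),"outer half-edge r",r[last])
```

```text
scene shift for 6mm [0.86942945 0.98483773]
scene0 47.0 outer half-edge r 5.300000000000001
scene_p 19.9 outer half-edge r 7.1000000000000005
top shift for 6mm [-0.7327157   0.35427186]
top0 49.8 outer half-edge r 6.300000000000001
top_p 28.2 outer half-edge r 7.7
```

Both views show the rim shifted by at least what 6 mm of travel needs (1.8 px vs 1.3, and 1.4 vs 0.8), and the force rises hard past 5 N. So it is at its stop. I release it.

```bash
python3 -m crank '{"translation":[[0,0,0],[0,0,0.004],[0,0,0.01],[0,0,0.02],[0,0,0.03],[-0.02,0.05,0.02],[-0.02,0.055,0],[-0.02,0.055,0]],"roll":[0,0,0,0,0,0,0,0],"fingers":[0,0,0,0,0,0,0,0]}'
python3 -m crank '{"translation":[[-0.01,0.06,0.02],[0,0.06,0.02],[0,0.06,0],[0,0,0],[0,0,0]],"roll":[0,0,0,0,0],"fingers":[0,0,0,0,0]}'
python3 - <<'E'
from meas import *
out=[]
for n,(x,y,w,h) in(("scene",(150,170,140,110)),("top",(370,120,140,110))):
    f=bot.grab_frame(n); im=f["image"]; p=proj(f,[[.6005,-.2125,.063]])[0]
    out.append(cv2.resize(im[y:y+h,x:x+w],(400,314),interpolation=cv2.INTER_CUBIC))
    hh=hsv(f); 
    for nm,I in(("before",cv2.imread(f"pics/{n}0.png")),("now",im)):
        m=cv2.inRange(cv2.cvtColor(I,cv2.COLOR_BGR2HSV),(50,100,40),(80,255,255)); Z=np.zeros_like(m); a,b=p.astype(int); Z[b-10:b+11,a-10:a+11]=255
        M=cv2.moments(m&Z,True); print(n,nm,"button",round(M["m10"]/M["m00"],2),round(M["m01"]/M["m00"],2))
    x0,y0,w0,h0=(170,225,22,20) if n=="scene" else (440,195,25,18)
    c=im[y0:y0+h0,x0:x0+w0].astype(float); s=np.clip(c[...,2]-c[...,0]-15,0,None); ys,xs=np.mgrid[y0:y0+h0,x0:x0+w0]
    print("flag",((xs*s).sum()/s.sum()).round(2),((ys*s).sum()/s.sum()).round(2))
    m=cv2.inRange(hh,(20,110,50),(36,255,255)); Z=np.zeros_like(m); Z[y:y+h,x:x+w]=255
    c=big(cv2.morphologyEx(m&Z,cv2.MORPH_CLOSE,np.ones((3,3)))); r,b=rect(onz(f,c,.004)); print(n,b.round(1).tolist(),round(r[2],2))
    cv2.imwrite(f"pics/{n}_end.png",im)
cv2.imwrite("pics/end.png",np.hstack(out))
E
```

```text
time_s: 25.5
eef_pos: [0.5396, -0.0504, 0.1442]
orientation: [2.074, 2.359, 0.0]
force: [0.7, 0.8, 0.5]
width: 0.0002
time_s: 26.12
eef_pos: [0.5304, 0.1254, 0.1826]
orientation: [2.074, 2.36, -0.002]
force: [0.0, -0.4, -0.4]
width: 0.0003
scene before button 196.9 260.33
scene now button 196.92 260.47
flag 177.42 235.2
scene [[457.3999938964844, -98.80000305175781], [462.8999938964844, -179.5], [565.7000122070312, -172.5], [560.2000122070312, -91.80000305175781]] 3.9
top before button 437.05 170.45
top now button 436.91 170.53
flag 455.22 203.48
top [[456.5, -100.5], [465.8999938964844, -180.5], [566.5999755859375, -168.60000610351562], [557.2000122070312, -88.69999694824219]] 6.72
```

View pics/end.png

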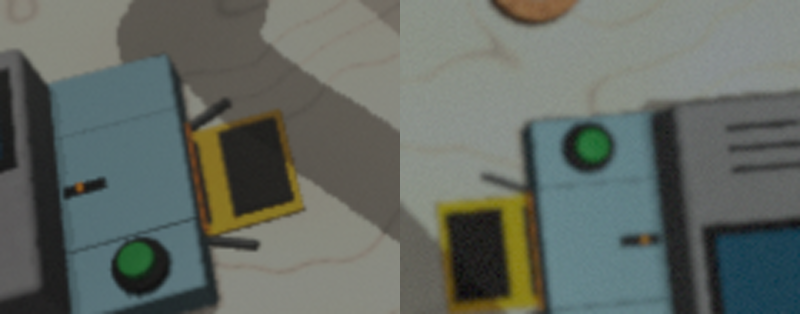

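View pics/scene_end.png

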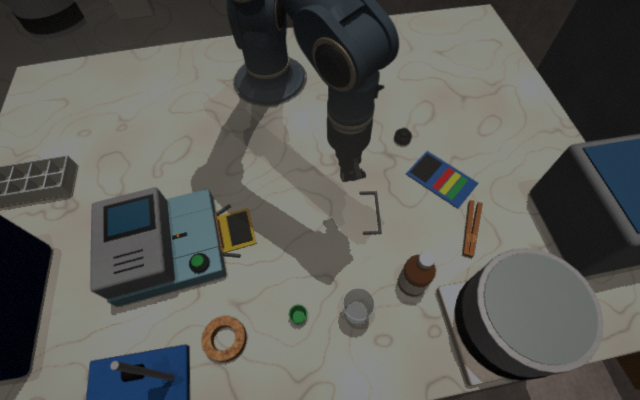

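Things look right. One more check that the card didn't creep back on release: I compare its back edge now with the picture taken about 2.3 mm before the stop.

Run:
```python
from meas import *
f=bot.grab_frame("scene")
now=cv2.resize(f["image"][180:280,160:300],None,fx=5,fy=5,interpolation=cv2.INTER_CUBIC); old=cv2.imread("pics/s8.png")
xd=np.array([.115,-.993,0]); yd=np.array([.993,.115,0]); O=np.array([.515,-.176,.004])
sat=lambda im:(lambda s:s)(cv2.GaussianBlur(cv2.cvtColor(im,cv2.COLOR_BGR2HSV)[...,1],(5,5),0).astype(np.float32))
xs=np.arange(-.098,-.076,.0001)
for nm,im in(("old",old),("now",now)):
    S=sat(im); R=[]
    for yy in(.0,.01,.02,.03,.04):
        P=proj(f,[O+x*xd+yy*yd for x in xs]); q=((P-[160,180]+.5)*5-.5).astype(np.float32)
        v=cv2.remap(S,q[:,0].reshape(1,-1),q[:,1].reshape(1,-1),cv2.INTER_LINEAR)[0]
        h=(v.max()+v.min())/2; R.append(xs[np.argmax(v>h)]*1000)
    print(nm,np.round(R,1))
# top-view back edge now
f=bot.grab_frame("top"); S=sat(f["image"])
for yy in(.0,.02,.04):
    P=proj(f,[O+x*xd+yy*yd for x in xs]).astype(np.float32); v=cv2.remap(S,P[:,0].reshape(1,-1),P[:,1].reshape(1,-1),cv2.INTER_LINEAR)[0]; print("top",xs[np.argmax(v>(v.max()+v.min())/2)]*1000)
```

```text
old [-81.1 -81.3 -81.5 -81.6 -81.7]
now [-79.1 -79.3 -79.  -79.1 -79.4]
top -82.59999999999957
top -82.59999999999957
top -82.19999999999955
```

The edge advanced 2.2 mm against 2.4 mm of tool travel, so the card did not creep back.

```bash
python3 -c "
from cell import bot
print(bot.job_done()); print(bot.get_state()['time_s'])"
```

```text
the job is handed in; nothing more can be done
None
the job is handed in; nothing more can be done
```

The card is home in the reader, the dock is fully back, and the green button has been pressed and released. I handed the job in at about 26 s; it reports no verdict.

**What I did**
- I felt for the rubber pad with two fingertips 36 mm apart.
- I slid the card out of the fence, turned it about 16° and pushed it into the slot until the dock hit its stop. Pad force was 6–13 N at every reading.
- The last push read about 10 N along the slot. Bench friction is included in that, so the reader took somewhat less.
- I lifted off, pressed the button with the closed fingers and backed away.

**Last checks**
- **Dock:** the orange flag has moved 11.9 mm (top view) and 12.4 mm (scene view), and stayed there afterwards.
- **Card:** it did not creep back on release. Its back edge advanced 2.2 mm over the last 2.4 mm of tool travel.
- **Button:** it is back within 0.2 px of where it started in both views.
- **Other things:** none of the loose objects looks moved in the final scene view.

**Checks that disagreed**
- **Card depth:** the two cameras put the card's back edge at -79.1 to -79.4 mm and -82.2 to -82.6 mm, where home is -80 mm. That spread is about the calibration error. I relied on the dock's stop and the flag instead.
- **Card angle:** the final angle read 3.9° in the scene view and 6.7° in the top view, against about 6.6° for the slot. The scene reading is unreliable because the slot's orange strip runs into the card there.
- **Button travel:** the button stopped with the tool reading 61 mm high, where fully down should be 57 mm. I still take it as fully pressed: the force reached about 21 N where 5 N is enough, and the rim moved at least as far in both views as 6 mm of travel needs.

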